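Take the hot lid off the popper with the lid lifter

ROBOT

A 6-joint arm with a two-finger parallel gripper is mounted at the origin on the work surface. World frame = base frame: x ahead of the robot, y to its left, z up, the work surface at z = 0. Lengths are in m, angles in rad, forces in N, time in s.
With the tool pointing down it reaches from about 0.275 to 0.975 m from the base axis. Payload 8.4 kg.
Tool frame: the origin (TCP) lies at the very end of the fingers, on their centre line; the grasp point (between the pads) lies 19 mm behind it (env.pinch_z is the distance from the TCP to the grasp point, in m); z points along the fingers, y is the line along which they close (so a half turn about z gives the same grasp; the last joint's range is limited). The gripper opens to 92 mm and grips with 3 to 60 N. Pads are 20 mm wide; open, the fingers measure 128 mm over their backs; the gripper's body (75 mm by 189 mm) begins 69 mm behind the grasp point.
Start: joints at [1.197, 0.353, 1.633, -0, 1.155, -0.002], TCP at [0.227, 0.582, 0.215] pointing down, gripper open.
Joint ranges: [-2.63, 2.63], [-0.92, 2.1], [0.06, 2.66], [-1.3, 4.44], [0, 2.69], [-3.02, 3.02]. Speed limits (rad/s): [2.22, 2.22, 2.79, 3.14, 3.14, 3.14].

INTERFACE

Orientations are given as a unit quaternion [w, x, y, z].
In Python, from plant import sensors, viewer, workorder, finder, env gives the robot as it stands. The module is installed in compiled form; this text tells all that it offers.
- The arm moves only by the tool move_arm, never from a script. Its argument "moves" is a list of rows, each a list of 3 entries, a list of its own where there are three numbers: the shift along the tool's x, y, z scaled (see below), then the turn about the tool's z scaled (see below), then the finger opening in mm, from 0 to 91.9. A call has exactly 10 rows; each row shifts and turns the commanded pose from where the row before left it, along the tool's axes as they then stand; what a row does not reach is not made up. The controller multiplies each number of a shift by 0.15 m and each number of a turn by 0.08 rad. A row lasts 1/10 s, in which the tool goes at most 50 mm and 8.59 degrees, less where a joint would pass 70% of its speed; a pose out of reach is approached as far as the arm can. A call with a number of a shift or a turn outside -1 to 1 is refused whole. A call with a gripper value outside its range is refused whole. The fingers move at their own pace and stop on an object; "force" is the grip in N (left out, the last holds). Time passes only in rows, so rows that do not move let the fingers close, or fill a call up. It gives the time, the measured TCP pose, the force, the opening and the grip force at its end, in the units of the state.
- sensors.state(): the state, without advancing time (a new reading comes with each control period).
- viewer.capture(name): name is "scene" or "top"; returns (picture, depth): 400x640x3 uint8, red, green, blue; 400x640 float32, m along the optical axis (not along the pixel's ray), 0 where there is no reading.
- viewer.camera_info(name): a dict with "mtx" (3x3 intrinsics, pixels), "distortion" ([k1, k2, p1, p2, k3] as OpenCV has them; the pictures are not rectified), "xyz" and "attitude" of the camera in the world. Camera axes: x right, y down, z forward; pixel columns grow to the right and rows downward; lengths in m; the calibration is good to about 2 mm. A picture is of the moment at which its call begins. camera_info takes no time and is no camera call.
- workorder.sign_off(): hands the job in; it is judged then, once.
Trained networks look in the newest picture that a camera, given by its name, has taken for a name from the list of things; names that differ only in an ending like _2 or _b are one class to them, and where a whole thing is asked for, a point or a joint stands for the part that bears it (a point fixed in the world has none). Each returns a list of dicts, best first, with "conf" (0 to 1); they miss things now and then, are a little off and sometimes report something else, mostly with a low value. They report only what shows in the picture. A call takes as long as a camera call. They do not tell look-alikes from the thing itself.
- finder.cut_out(camera, thing): "region" (400x640 bool, what is visible of it) and "box" ([left, top, right, bottom] in pixels, round what is visible of it).
The state is a dict: "t": time; "joint_positions": joint angles; "joint_vel": joint speeds; "tau": joint torques, N m; "eef_pos": TCP position; "tcp_rot": TCP orientation; "contact_force": force on the tool from outside, world axes, zero at the start; "torque": the same for the moment, N m; "finger_gap": finger opening in m; "grip_force": force on a finger pad.
Only numpy, scipy, OpenCV 4.12 (cv2) and the standard library are available. Lean on these libraries where they do the work, as an engineer would, in place of code of your own. Each camera call takes 0.05 s, during which the arm holds its last target. There are 200 camera calls.

TASK

Switch the popper off at its toggle switch, then take the lid lifter from its rest, hook the hot lid by its loop handle, lift it clear and carry it level to the bamboo coaster, and set it down gently in the middle. Finish by unhooking the lifter and laying it back in its rest, and leave the bowl, jar and scoop where they are. The lid is hot: touch it only with the lifter, and keep it balanced.

Things in the scene. Friction and masses are not known exactly. Their poses are not given: they have to be found in the camera images.
- toggle (a joint): the popper's toggle switch, a steel bat lever upright on the black control box at the popper's front. Swings sideways about a level axis along the popper's x, 58 mm above the shelf, 124 mm in front of the popper's middle. -0.42 rad: ON, leaning to the popper's +y (left from the robot); +0.42: OFF, leaning to -y (right); hard stops at both. No spring: stays where left; moves at about 1 N.
- toggle_tip (a point): middle of the toggle's rounded tip (10 mm ball, on a 6 mm lever), 26 mm from the toggle's swing axis; about 82 mm above the shelf. The flat top of the control box (80 mm along the popper's x, 74 mm along y, edges about 37 mm either side of the switch) is 53 mm above the shelf.
- popper: black electric popper, a round drum 172 mm across, flat rim 112 mm above the shelf, open mouth 128 mm across; it stands firm and does not move. Origin on the shelf under the drum's middle; z up; its -x points from the drum to the control box at its front (roughly to the robot; the box reaches 152 mm from the middle).
- lid: the popper's hot steel lid, loose, 0.18 to 0.30 kg, a shallow dome 140 mm across with a flat-bottomed step below (116 mm across, 6 mm deep) that drops into the mouth. Origin at the centre of the step's underside, the face it rests on when set down; 6 mm below the rim when in place. z up; y runs along the loop handle, x is square to it; +x and -x are alike.
- lid_loop (a point): centre of the wire at the very top of the lid's loop handle, 63 mm above the lid's origin, over its middle. The loop is an upright arch of 8 mm dark wire in the lid's y-z plane: legs 54 mm apart, sloping in to the top over the upper 23 mm; the dome lies 45 mm below this point. A hook passes through along the lid's x. The lid's weight hangs about 50 mm below. Axes as the lid's.
- lifter_grip (a point): centre of the lid lifter's wooden handle, 110 mm long (x), 18 mm wide (y), 20 mm high (z); lifter about 0.14 kg. x points along the handle to the hook end, z up as it lies on its rest. At the start it lies level on the rest with this point 32 mm above the shelf and free space for fingers at both sides of the middle 70 mm of the handle.
- lifter_hook (a point): middle of the 6 mm steel rod in the valley of the lifter's hook, where the loop hangs: 131 mm ahead (x) of the handle's centre, 12 mm lower. The rod runs straight from the handle to x = 105 mm, slopes down to the level valley (122 to 140 mm) and ends in an upturned tip at 150 mm, its rod centre 14 mm above the valley's. A lid hung here swings freely. Axes as the lifter's.
- rest: the lifter's rest, a low dark steel dog-bone fixed to the shelf: two saddles 86 mm apart along x, each flat, 22 mm above the shelf, between slanting cheeks about 36 mm high (26 mm apart at the foot, 36 mm at the top). Origin on the shelf at its middle; x along the handle it carries, z up. Lying in it, the handle's centre is straight above the origin, 32 mm up.
- coaster: square bamboo pot coaster, 150 x 150 mm, 10 mm thick, loose, lying flat on the shelf. Origin at the centre of its underside; z up.
- bowl: ceramic bowl with a speckled glaze, 120 mm across, 62 mm high, behind the popper; origin at the centre of its underside. A bystander.
- jar: clear twist-cap jar, 78 mm across, 112 mm high, behind the popper; origin at the centre of its underside. A bystander.
- scoop: small stainless scoop, a cup 54 mm across and 32 mm high with a flat handle reaching 132 mm from the cup's middle along its x; it lies between robot and popper; origin at the centre of the cup's underside. A bystander.
There are look-alikes about, which are no part of the job. There is more than one size of the part that bears lifter_grip; the job needs the middle-sized.

How it is judged:
On the way, in this order (a step that is already met when the one before it is completed fails the run):
1. the popper is switched off (value of joint toggle above 0.28 rad and z of lid in the frame of popper below 0.112 m), for 0.2 s.
2. the lid hangs level from the lifter, well clear of the popper (z of lid in the frame of popper above 0.13 m and contact force between lifter and lid above 0.5 N and contact force between lid and popper below 0.05 N and angle between lid's own z axis and vertical below 0.25 rad), for 0.3 s.
At the end, for the whole second after the job is handed in: Switch off (over +0.28 rad); lid flat on the coaster (middle within 25 mm of its middle, tilt under 0.06 rad); lifter unhooked, lying in its rest (handle centre within 20 mm of the middle, 5 mm of lying height, in line within 0.2 rad); lid and lifter still (value of joint toggle above 0.28 rad and horizontal distance between lid and coaster below 0.025 m and z of lid in the frame of coaster between 0.006 and 0.014 m and angle between lid's own z axis and vertical below 0.06 rad and contact force between lid and coaster above 0.5 N and contact force between lifter and lid below 0.05 N and horizontal distance between lifter_grip and rest below 0.02 m and z of lifter_grip in the frame of rest between 0.027 and 0.037 m and angle between the x axis of lifter_grip and the x axis of rest, either way round below 0.2 rad and angle between lifter_grip's own z axis and vertical below 0.15 rad and linear speed of each of lid, lifter below 0.02 m/s and angle between coaster's own z axis and vertical below 0.05 rad); the robot touches nothing.
It fails at once if the hot lid is touched by the gripper or the arm (contact force between any of the fingers, the arm and lid above 0.3 N).
It fails at once if the lid loses its balance (tilts more than 0.4 rad, 23 degrees) (angle between lid's own z axis and vertical above 0.4 rad).
It fails at once if the lid is dropped (faster than 0.4 m/s within some 40 mm of the coaster or the shelf) (height (world z) of lid below 0.05 m and linear speed of lid above 0.4 m/s).
It fails at once if the bowl, jar or scoop is pushed out of place (more than 20 mm) (distance of any of bowl, jar, scoop from where it was at the start of the episode above 0.02 m).
It also fails if it takes over 72 s, if anything falls off the work surface, if the arm or the gripper's body presses on something with over 40 N, if the wrist force passes 120 N, or if a joint passes its speed limit or range.

## Working session

There is one attempt and no reset: what is moved stays moved. The work goes in short steps, Python scripts to look and compute and a tool call to move; the robot and the scene stay as the last step left them, time stands still between calls to the robot, and variables do not carry over. Pictures are saved under pics/ and viewed, at most 10 in all, crops included, and the job is handed in when it is done.

Besides the shell and the picture viewer there is one more tool, called after "Emit:" by a JSON object that holds its "method" and its "body". move_arm: Moves the arm, as the interface text tells. Its arguments: {"type":"object","properties":{"moves":{"type":"array","items":{"type":"array"}},"force":{"type":"number"}},"required":["moves"]}

```bash
mkdir -p pics; cat > h.py <<'E'
import numpy as np, cv2
from scipy.spatial.transform import Rotation as R
from plant import sensors, viewer, workorder, finder, env
def cam(n):
    c=viewer.camera_info(n); q=np.array(c['attitude'],float)
    M=R.from_quat(q[[1,2,3,0]]).as_matrix() if q.size==4 else q.reshape(3,3)
    return np.array(c['mtx'],float),np.array(c['distortion'],float),np.array(c['xyz'],float),M
def pts(n,uv,d):
    K,D,t,M=cam(n); p=cv2.undistortPoints(np.array(uv,float).reshape(-1,1,2),K,D)[:,0]
    return (np.c_[p,np.ones(len(p))]*np.array(d).reshape(-1,1))@M.T+t
def cloud(n,depth,reg):
    v,u=np.nonzero(reg&(depth>0)); return pts(n,np.c_[u,v],depth[v,u])
def proj(n,P):
    K,D,t,M=cam(n); return cv2.projectPoints((np.array(P,float).reshape(-1,3)-t)@M,np.zeros(3),np.zeros(3),K,D)[0][:,0]
E
cat > a.py <<'E'
from h import *
for n in ('scene','top'):
    im,d=viewer.capture(n); cv2.imwrite(f'pics/{n}0.png',im[:,:,::-1]); np.save(n+'.npy',d)
    print(n,cam(n)[2],viewer.camera_info(n)['attitude'])
    for th in ('toggle','popper','lid','lifter_grip','rest','coaster','scoop','bowl','jar'):
        for r in finder.cut_out(n,th)[:4]:
            P=cloud(n,d,r['region'])
            if len(P): print(th,round(r['conf'],2),[int(b) for b in r['box']],np.percentile(P,[2,50,98],axis=0).round(3).tolist())
print(sensors.state())
E
python3 a.py
```

```text
scene [1.33698997 0.14820346 0.78554564] [-0.29431968  0.58901273  0.68043885 -0.32162541]
toggle 0.55 [319, 179, 336, 216] [[0.263, 0.043, 0.003], [0.361, 0.065, 0.025], [0.406, 0.094, 0.034]]
popper 0.58 [246, 209, 325, 280] [[0.532, -0.111, 0.015], [0.671, -0.0, 0.084], [0.691, 0.077, 0.114]]
popper 0.19 [320, 181, 334, 215] [[0.264, 0.044, 0.004], [0.361, 0.064, 0.025], [0.406, 0.095, 0.034]]
lid 0.84 [254, 212, 312, 249] [[0.547, -0.079, 0.113], [0.616, -0.014, 0.12], [0.671, 0.045, 0.165]]
lid 0.7 [382, 233, 407, 265] [[0.477, 0.252, -0.001], [0.561, 0.279, 0.015], [0.573, 0.316, 0.035]]
lifter_grip 0.68 [437, 253, 460, 280] [[0.529, 0.404, -0.001], [0.564, 0.426, 0.012], [0.599, 0.448, 0.015]]
lifter_grip 0.67 [388, 199, 469, 217] [[0.289, 0.273, 0.001], [0.325, 0.446, 0.019], [0.337, 0.514, 0.026]]
lifter_grip 0.59 [389, 232, 412, 281] [[0.475, 0.264, 0.017], [0.533, 0.285, 0.041], [0.651, 0.323, 0.044]]
rest 0.51 [382, 235, 404, 265] [[0.484, 0.254, 0.002], [0.56, 0.279, 0.015], [0.573, 0.315, 0.035]]
coaster 0.95 [176, 214, 244, 256] [[0.467, -0.324, 0.001], [0.548, -0.249,
[... 1896 characters left out ...]
ons': array([ 1.19659487e+00,  3.52980738e-01,  1.63342502e+00, -9.57917136e-06,
        1.15520661e+00, -2.38483622e-03]), 'joint_vel': array([ 9.94715601e-04, -3.20171185e-04, -7.28399441e-05, -1.69188849e-04,
       -1.67934088e-03, -2.17857073e-03]), 'tau': array([ 1.71817787e-04, -5.93758035e+01, -3.34599888e+01,  6.98725926e-02,
        1.53851090e-02, -2.94809774e-05]), 'eef_pos': array([0.22705681, 0.58228232, 0.21458428]), 'tcp_rot': array([ 2.45893569e-06,  1.84837370e-01,  9.82769122e-01, -1.05052297e-05]), 'contact_force': array([-0.03273269,  0.47145731,  0.64025432]), 'torque': array([ 0.01063741,  0.00594974, -0.02897701]), 'grip_force': 0.0, 'finger_gap': 0.09210257489149924}
```

```bash
python3 - <<'E'
import cv2
a=cv2.imread('pics/top0.png')[90:315,140:460]; cv2.imwrite('pics/t1.png',cv2.resize(a,None,fx=2.5,fy=2.5,interpolation=3))
a=cv2.imread('pics/scene0.png')[165:345,160:480]; cv2.imwrite('pics/s1.png',cv2.resize(a,None,fx=2.5,fy=2.5,interpolation=3))
E
```

```text
(no output)
```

View pics/t1.png

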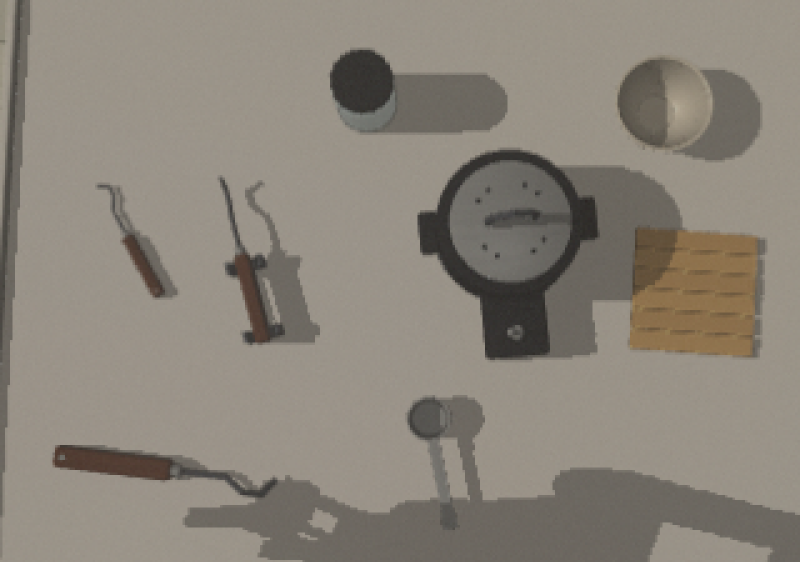

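View pics/s1.png

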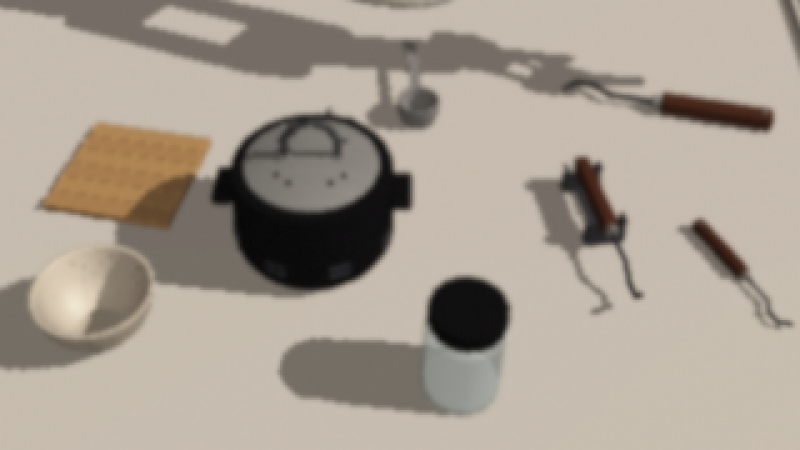

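The top view shows the middle-sized lifter on the rest at about pixel (240,210), with its hook pointing away from the robot. The toggle is at about (346,223), and the loop spans (335–357, ~176). The small and large lifters are decoys lying on the shelf. Next I measure the geometry.

```bash
cat > m.py <<'E'
from h import *
from scipy.optimize import least_squares
C={}
for n in ('top','scene'):
    d=np.load(n+'.npy'); P=cloud(n,d,np.ones(d.shape,bool)); C[n]=P
    sel=lambda lo,hi:P[((P>lo)&(P<hi)).all(1)]
    drum=sel([.45,-.15,.106],[.75,.12,.118]); 
    # rim ring fit
    r=np.linalg.norm(drum[:,:2]-[.606,-.017],axis=1); q=drum[(r>.066)&(r<.1)][:,:2]
    f=least_squares(lambda p:np.clip(np.abs(np.linalg.norm(q-p,axis=1)-.0785)-.0075,0,None),[.606,-.017]).x
    print(n,'drum',f.round(4),len(q))
    lp=sel([.55,-.08,.145],[.66,.05,.18]); c=lp[:,:2].mean(0); w,v=np.linalg.eigh(np.cov(lp[:,:2].T)); print('loop',len(lp),lp.min(0).round(4),lp.max(0).round(4),c.round(4),'dir',v[:,1].round(3))
    bx=sel([.42,-.1,.045],[.515,.08,.06]); print('box',len(bx),bx.min(0).round(3),bx.max(0).round(3),cv2.minAreaRect(bx[:,:2].astype(np.float32)))
    tg=sel([.42,-.1,.064],[.515,.08,.1]); print('tog',len(tg),tg.round(3).tolist()[:20])
    co=sel([.43,-.37,.006],[.66,-.14,.014]); print('coaster',cv2.minAreaRect((co[:,:2]*1000).astype(np.float32)),co.mean(0).round(4))
    hd=sel([.4,.22,.036],[.68,.36,.05]); 
    hd=hd[(hd[:,0]<.6)]; print('handle',len(hd),cv2.minAreaRect((hd[:,:2]*1000).astype(np.float32)),np.median(hd,0).round(4))
    ro=sel([.58,.2,.015],[.72,.36,.05]); o=ro[np.argsort(ro[:,0])]; print('rod',o[::max(1,len(o)//8)].round(3).tolist())
E
python3 m.py; python3 - <<'E'
from h import *
a=cv2.imread('pics/top0.png'); b=cv2.imread('pics/top0.png')
x=cv2.resize(a[200:240,322:368],None,fx=8,fy=8,interpolation=3)
y=cv2.resize(a[155:235,222:262],None,fx=7,fy=7,interpolation=3)
c=np.zeros((600,700,3),np.uint8); c[:320,:368]=x; c[:560,400:680]=y; cv2.imwrite('pics/z.png',c)
E
```

```text
top drum [ 0.6063 -0.0169] 978
loop 63 [ 0.6001 -0.0458  0.1465] [0.6139 0.0123 0.175 ] [ 0.6068 -0.0147] dir [-0.151  0.988]
box 484 [ 0.455 -0.068  0.045] [0.515 0.01  0.06 ] ((0.48677322268486023, -0.029479961842298508), (0.06131428852677345, 0.07415595650672913), 5.954132080078125)
tog 11 [[0.486, -0.018, 0.083], [0.486, -0.021, 0.085], [0.486, -0.024, 0.083], [0.483, -0.018, 0.091], [0.483, -0.021, 0.085], [0.483, -0.024, 0.089], [0.484, -0.028, 0.072], [0.48, -0.018, 0.082], [0.48, -0.021, 0.087], [0.48, -0.024, 0.081], [0.481, -0.028, 0.067]]
coaster ((548.4195556640625, -258.88397216796875), (240.23287963867188, 212.0328826904297), 6.244577407836914) [ 0.5397 -0.25    0.0097]
handle 239 ((531.8785400390625, 289.79052734375), (134.2625274658203, 43.07036590576172), 16.732370376586914) [0.5211 0.2867 0.0408]
rod [[0.581, 0.304, 0.039], [0.591, 0.309, 0.033], [0.6, 0.31, 0.029], [0.612, 0.316, 0.032], [0.621, 0.319, 0.031], [0.635, 0.321, 0.023], [0.644, 0.324, 0.024], [0.656, 0.328, 0.026], [0.663, 0.329, 0.035]]
scene drum [ 0.604  -0.0171] 936
loop 93 [ 0.5983 -0.047   0.1451
[... 158 characters left out ...]
), (0.0, 0.0), 0.0)
tog 8 [[0.48, -0.024, 0.087], [0.479, -0.021, 0.087], [0.481, -0.024, 0.085], [0.483, -0.021, 0.086], [0.479, -0.018, 0.084], [0.485, -0.023, 0.084], [0.484, -0.02, 0.084], [0.48, -0.018, 0.081]]
coaster ((539.2908325195312, -251.13339233398438), (151.21241760253906, 154.37667846679688), 86.97954559326172) [ 0.5439 -0.25    0.0099]
handle 215 ((526.8491821289062, 285.6783142089844), (123.63810729980469, 43.507442474365234), 17.273103713989258) [0.527  0.2843 0.0411]
rod [[0.581, 0.297, 0.037], [0.591, 0.308, 0.034], [0.603, 0.308, 0.031], [0.615, 0.309, 0.033], [0.622, 0.312, 0.029], [0.629, 0.315, 0.03], [0.637, 0.32, 0.025], [0.646, 0.322, 0.023], [0.661, 0.325, 0.033]]
```

View pics/z.png

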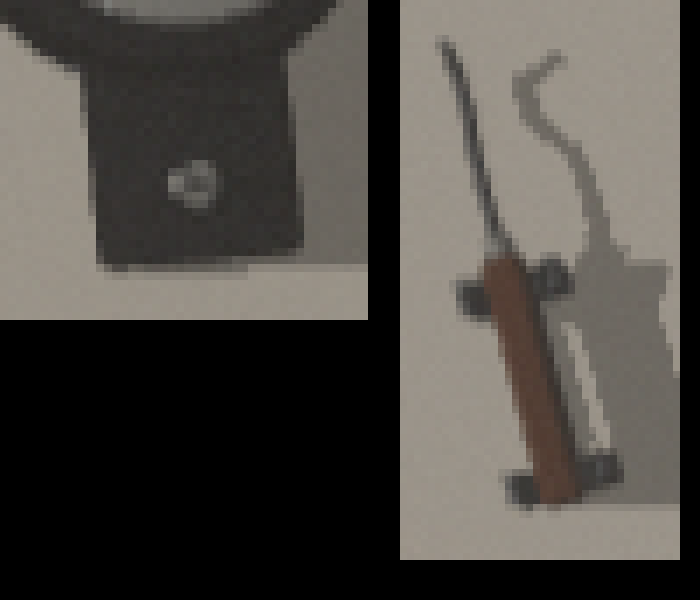

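The crops show the toggle tip at pixel (346,223), left of the box middle, so it is ON. The handle lies between the two saddles, running from pixel (236,192) to (245,226). I'll refine the handle axis by wood colour.

```bash
cat > w.py <<'E'
from h import *
def handle(n,d,im,lo=[.4,.2,.038],hi=[.7,.4,.05]):
    I=im.astype(int); m=(I[:,:,0]-I[:,:,2]>20)&(I[:,:,0]<150)
    P=cloud(n,d,m); P=P[((P>lo)&(P<hi)).all(1)]
    return P
if __name__=='__main__':
  for n in ('top','scene'):
    P=handle(n,np.load(n+'.npy'),cv2.imread(f'pics/{n}0.png')[:,:,::-1])
    c,s,a=cv2.minAreaRect((P[:,:2]*1000).astype(np.float32)); w,v=np.linalg.eigh(np.cov(P[:,:2].T))
    t=(P[:,:2]-P[:,:2].mean(0))@v[:,1]; print(n,len(P),c,s,a,P.mean(0).round(4),v[:,1],np.degrees(np.arctan(v[1,1]/v[0,1])),np.percentile(t,[1,99]))
E
python3 w.py
```

```text
top 162 (518.454345703125, 286.9512634277344) (105.77120971679688, 15.502767562866211) 16.98188018798828 [0.5193 0.2873 0.0419] [-0.95945116 -0.28187493] 16.372138151953973 [-0.04980916  0.05235155]
scene 166 (521.2149658203125, 283.7279968261719) (103.07575988769531, 17.329055786132812) 16.57640266418457 [0.5251 0.2843 0.0417] [-0.95736449 -0.28888274] 16.791079069642553 [-0.04753844  0.05427521]
```

Emit:
{"method": "move_arm", "body": {"moves": [[[0,0,0],-1,0],[[0,0,0],-1,0],[[0,0,0],-1,0],[[0,0,0],-1,0],[[0,0,0],-1,0],[[0,0,0],-0.96,0],[[-0.1,-0.3,0],0,0],[[-0.1,-0.3,0],0,0],[[-0.1,-0.3,0],0,0],[[-0.1,-0.3,0],0,0]]}}

```text
t: 2.0
eef_pos: [0.306, 0.408, 0.2146]
tcp_rot: [0.0, -0.053, 0.999, 0.0]
contact_force: [1.5, -0.3, 0.8]
finger_gap: 0.0139
grip_force: 0.0
```

Emit:
{"method": "move_arm", "body": {"moves": [[[-0.1,-0.3,0],0,0],[[-0.1,-0.3,0],0,0],[[-0.1,-0.3,0],0,0],[[-0.1,-0.3,0],0,0],[[-0.1,-0.3,0],0,0],[[-0.1,-0.3,0],0,0],[[-0.1,-0.3,0],0,0],[[-0.1,-0.3,0],0,0],[[-0.1,-0.3,0],0,0],[[0,0,0],0,0]]}}

```text
t: 3.0
eef_pos: [0.4844, 0.0165, 0.2149]
tcp_rot: [0.001, -0.05, 0.999, -0.001]
contact_force: [0.2, 0.5, 0.4]
finger_gap: 0.0005
grip_force: 0.0
```

Emit:
{"method": "move_arm", "body": {"moves": [[[0,0,0.23],0,0],[[0,0,0.23],0,0],[[0,0,0.23],0,0],[[0,0,0.15],0,0],[[0,0,0.09],0,0],[[0,0,0],0,0],[[0,-0.05,0],0,0],[[0,-0.05,0],0,0],[[0,-0.04,0],0,0],[[0,0,0],0,0]]}}

```text
t: 4.0
eef_pos: [0.4851, -0.0008, 0.0758]
tcp_rot: [0.001, -0.052, 0.999, -0.0]
contact_force: [0.0, 0.0, -0.5]
finger_gap: 0.0001
grip_force: 0.0
```

```bash
python3 - <<'E'
from h import *
for n in ('top','scene'):
    im,d=viewer.capture(n); 
    o=proj(n,[[.483,-.025,.08]])[0].astype(int); print(o)
    a=im[o[1]-30:o[1]+30,o[0]-40:o[0]+40,::-1]; cv2.imwrite(f'pics/{n}c.png',cv2.resize(a,None,fx=5,fy=5,interpolation=3))
a=np.hstack([cv2.imread('pics/topc.png'),cv2.imread('pics/scenec.png')]); cv2.imwrite('pics/tc.png',a)
s=sensors.state(); print(s['contact_force'],s['eef_pos'])
E
```

```text
[345 222]
[290 209]
[-0.41090309  0.02353604 -0.11703114] [ 4.84780168e-01 -2.54485812e-04  7.55287749e-02]
```

View pics/tc.png

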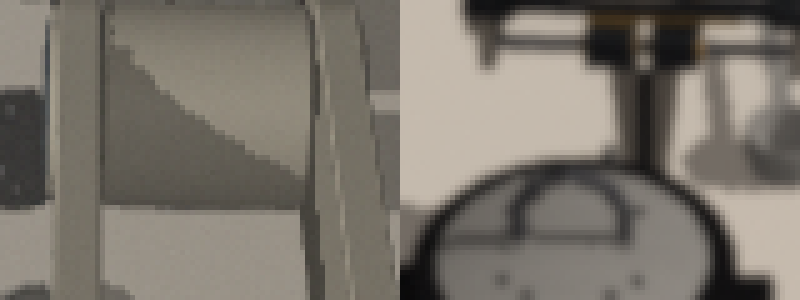

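The fingers hang just left of the toggle tip and are narrower at the tip, about 20 mm. I'll keep pushing.

Emit:
{"method": "move_arm", "body": {"moves": [[[0,-0.02,0],0,0],[[0,-0.02,0],0,0],[[0,-0.02,0],0,0],[[0,-0.02,0],0,0],[[0,-0.02,0],0,0],[[0,-0.02,0],0,0],[[0,0,0],0,0],[[0,0,0],0,0],[[0,0,0],0,0],[[0,0,0],0,0]]}}

```text
t: 5.1
eef_pos: [0.4864, -0.0178, 0.075]
tcp_rot: [-0.0, -0.053, 0.999, -0.0]
contact_force: [0.3, -0.0, 0.6]
finger_gap: 0.0007
grip_force: 0.0
```

Emit:
{"method": "move_arm", "body": {"moves": [[[0,-0.01,0],0,0],[[0,-0.01,0],0,0],[[0,-0.01,0],0,0],[[0,-0.01,0],0,0],[[0,0,0],0,0],[[0,0,0],0,0],[[0,0,0],0,0],[[0,0,0],0,0],[[0,0,0],0,0],[[0,0,0],0,0]]}}

```text
t: 6.1
eef_pos: [0.4869, -0.0236, 0.075]
tcp_rot: [-0.0, -0.052, 0.999, 0.0]
contact_force: [-0.8, 5.1, -1.3]
finger_gap: 0.0008
grip_force: 2.4
```

Emit:
{"method": "move_arm", "body": {"moves": [[[0,0.05,0],0,0],[[0,0.05,0],0,0],[[0,0,-0.28],0,0],[[0,0,-0.28],0,0],[[0,0,-0.28],0,0],[[0,0,0],-1,0],[[0,0,0],-1,60],[[0,0,0],-0.33,60],[[-0.15,0.29,0],0,60],[[-0.15,0.29,0],0,60]]}}

```text
t: 7.1
eef_pos: [0.5037, 0.0877, 0.2011]
tcp_rot: [0.0, -0.143, 0.99, -0.0]
contact_force: [0.6, -0.3, -0.4]
finger_gap: 0.0302
grip_force: 0.0
```

Emit:
{"method": "move_arm", "body": {"moves": [[[-0.15,0.29,0],0,60],[[-0.15,0.29,0],0,60],[[-0.15,0.29,0],0,60],[[-0.1,0.29,0],0,60],[[0,0,0],0,60],[[0,0,0],0,60],[[0,0,0],0,60],[[0,0,0],0,60],[[0,0,0],0,60],[[0,0,0],0,60]]}}

```text
t: 8.1
eef_pos: [0.5328, 0.2769, 0.2013]
tcp_rot: [0.0, -0.145, 0.989, 0.0]
contact_force: [-0.4, 1.1, 0.0]
finger_gap: 0.0594
grip_force: 0.0
```

```bash
python3 - <<'E'
from h import *
for n in ('top','scene'):
    im,d=viewer.capture(n); P=cloud(n,d,np.ones(d.shape,bool))
    t=P[((P>[.45,-.07,.072])&(P<[.51,.02,.095])).all(1)]; print(n,t.round(3).tolist(),t.mean(0) if len(t) else '')
s=sensors.state(); print(s['eef_pos'],s['tcp_rot'],s['joint_positions'])
th=.29;u=np.array([np.cos(th),np.sin(th)]);l=np.array([-u[1],u[0]])
D=np.array([.539,.291])-s['eef_pos'][:2]; print('fwd',D@u,'left',D@l)
E
```

```text
top [[0.489, -0.038, 0.085], [0.489, -0.042, 0.08], [0.486, -0.036, 0.083], [0.486, -0.038, 0.084], [0.486, -0.041, 0.084], [0.486, -0.044, 0.085], [0.484, -0.036, 0.078], [0.483, -0.038, 0.089], [0.484, -0.041, 0.082], [0.483, -0.044, 0.084]] [ 0.48574787 -0.03987786  0.08350555]
scene [[0.484, -0.041, 0.089], [0.486, -0.043, 0.086], [0.488, -0.04, 0.089], [0.483, -0.038, 0.084], [0.487, -0.043, 0.084], [0.492, -0.039, 0.088], [0.487, -0.037, 0.084]] [ 0.48687207 -0.04011943  0.08624709]
[0.53272468 0.27721244 0.20124723] [ 9.45013868e-05 -1.44775201e-01  9.89464569e-01  6.35813356e-07] [ 4.77346650e-01  3.28084860e-01  1.70101046e+00 -6.73685815e-05
  1.11231824e+00 -1.38399142e+00]
fwd 0.009955871308441173 left 0.011417406574637697
```

The toggle tip moved 19.5 mm to the right, so the popper is OFF. Next I descend onto the lifter.

Emit:
{"method": "move_arm", "body": {"moves": [[[-0.035,0.076,0.22],0,60],[[0,0,0.28],0,60],[[0,0,0.28],0,60],[[0,0,0.2],0,60],[[0,0,0.15],0,60],[[0,0,0.08],0,60],[[0,0,0.035],0,60],[[0,0,0],0,60],[[0,0,0],0,0],[[0,0,0],0,0]], "force": 10}}

```text
t: 9.2
eef_pos: [0.5351, 0.2906, 0.0156]
tcp_rot: [0.001, -0.145, 0.989, 0.0]
contact_force: [0.5, -0.4, -0.0]
finger_gap: 0.0463
grip_force: 0.0
```

Emit:
{"method": "move_arm", "body": {"moves": [[[0,0,0],0,0],[[0,0,0],0,0],[[0,0,0],0,0],[[0,0,0],0,0],[[0,0,0],0,0],[[0,0,0],0,0],[[0,0,0],0,0],[[0,0,0],0,0],[[0,0,0],0,0],[[0,0,0],0,0]], "force": 60}}

```text
t: 10.2
eef_pos: [0.5344, 0.2902, 0.0145]
tcp_rot: [0.0, -0.145, 0.989, 0.0]
contact_force: [-1.2, -0.5, 5.4]
finger_gap: 0.0176
grip_force: 60.0
```

Emit:
{"method": "move_arm", "body": {"moves": [[[0,0,-0.05],0,0],[[0,0,-0.15],0,0],[[0,0,-0.25],0,0],[[0,0,-0.3],0,0],[[0,0,-0.3],0,0],[[0,0,-0.2],0,0],[[0,0,-0.15],0,0],[[0,0,0],0.9,0],[[0,0,0],0.91,0],[[0,0,0],0,0]]}}

```text
t: 11.2
eef_pos: [0.5341, 0.29, 0.2245]
tcp_rot: [-0.0, -0.073, 0.997, -0.0]
contact_force: [0.2, -0.5, -1.8]
finger_gap: 0.0174
grip_force: 60.0
```

Emit:
{"method": "move_arm", "body": {"moves": [[[0.06,-0.12,0],0,0],[[0.1,-0.2,0],0,0],[[0.13,-0.26,0],0,0],[[0.15,-0.3,0],0,0],[[0.15,-0.3,0],0,0],[[0.15,-0.3,0],0,0],[[0.13,-0.26,0],0,0],[[0.1,-0.2,0],0,0],[[0.06,-0.1,0],0,0],[[0.03,-0.05,0],0,0]]}}

```text
t: 12.2
eef_pos: [0.4222, -0.0436, 0.2243]
tcp_rot: [-0.0, -0.073, 0.997, -0.0]
contact_force: [0.3, 1.1, -1.4]
finger_gap: 0.0175
grip_force: 60.0
```

```bash
cat > k.py <<'E'
from h import *
import sys
tag=sys.argv[1]
s=sensors.state(); p=s['eef_pos']; q=s['tcp_rot']; M=R.from_quat(q[[1,2,3,0]]).as_matrix()
u=-M[:,0]; l=M[:,1]; up=np.array([0,0,1.]); print(p,'heading',np.arctan2(u[1],u[0]),s['finger_gap'])
for n in ('top','scene'):
    im,d=viewer.capture(n); P=cloud(n,d,np.ones(d.shape,bool)); Q=(P-p)@np.c_[u,l,up]
    r=Q[((Q>[.05,-.03,-.04])&(Q<[.15,.03,.05])).all(1)]; r=r[np.argsort(r[:,0])]
    print(n,len(r))
    for b in np.arange(.05,.15,.01):
        k=r[(r[:,0]>=b)&(r[:,0]<b+.01)]
        if len(k): print('  ',len(k),k.mean(0).round(4))
    lp=P[((P>[.55,-.08,.145])&(P<[.66,.05,.18])).all(1)]; print(' loop',len(lp),lp.mean(0).round(4),lp.max(0).round(4))
    cv2.imwrite(f'pics/{n}{tag}.png',im[:,:,::-1])
E
python3 k.py h1
```

```text
[ 0.42222843 -0.0436188   0.22427746] heading 0.14672401648168448 0.0175441401244657
top 52
   1 [ 0.0793 -0.0013  0.0168]
   10 [0.0852 0.0012 0.0197]
   7 [0.0953 0.0009 0.0162]
   9 [0.1041 0.0008 0.0097]
   11 [0.115  0.0009 0.0058]
   8 [0.1253 0.0009 0.0097]
   6 [0.1331 0.0007 0.0201]
 loop 62 [ 0.6069 -0.0151  0.1631] [0.6134 0.0123 0.1742]
scene 51
   6 [0.0564 0.0014 0.0183]
   4 [ 0.0658 -0.0003  0.019 ]
   4 [0.0751 0.0001 0.0187]
   5 [0.0844 0.0008 0.0177]
   10 [0.0953 0.0009 0.0132]
   9 [ 0.1043 -0.      0.0072]
   4 [0.1147 0.0023 0.0052]
   2 [ 1.286e-01 -1.000e-04  5.600e-03]
   7 [0.1339 0.0006 0.0159]
 loop 89 [ 0.6074 -0.017   0.1613] [0.6134 0.0124 0.1734]
```

Emit:
{"method": "move_arm", "body": {"moves": [[[0,-0.004,0.1],0,0],[[0,0,0.17],0,0],[[0,0,0.17],0,0],[[0,0,0.1],0,0],[[0,0,0.042],0,0],[[-0.06,0,0],0,0],[[-0.06,0,0],0,0],[[-0.06,0,0],0,0],[[0,0,0],0,0],[[0,0,0],0,0]]}}

```text
t: 13.3
eef_pos: [0.4504, -0.0389, 0.1374]
tcp_rot: [0.0, -0.073, 0.997, -0.0]
contact_force: [-0.1, -0.1, -2.0]
finger_gap: 0.0174
grip_force: 60.0
```

```bash
python3 k.py h2; python3 - <<'E'
from h import *
L=[]
for n in ('top','scene'):
    o=proj(n,[[.58,-.02,.15]])[0].astype(int); a=cv2.imread(f'pics/{n}h2.png')[o[1]-35:o[1]+35,o[0]-35:o[0]+35]; L.append(cv2.resize(a,None,fx=5.7,fy=5.7,interpolation=3))
cv2.imwrite('pics/h2.png',np.hstack(L))
E
```

```text
[ 0.45036444 -0.03890076  0.13735451] heading 0.14686008271795906 0.01741484037818922
top 474
   2 [ 0.0799 -0.0113 -0.0048]
   34 [ 0.0855 -0.0145 -0.0177]
   65 [ 0.0953 -0.0027 -0.0167]
   74 [ 0.1049  0.0002 -0.0172]
   77 [ 0.1149 -0.0002 -0.0154]
   77 [ 0.1251  0.0012 -0.0139]
   73 [ 0.1349 -0.0002 -0.013 ]
   72 [ 0.1448  0.0008 -0.0145]
 loop 78 [ 0.5985 -0.0163  0.1606] [0.6137 0.0122 0.1751]
scene 279
   4 [ 0.0573 -0.0002  0.0189]
   3 [0.0635 0.0012 0.018 ]
   23 [ 0.0767  0.0012 -0.0193]
   37 [ 0.0842  0.0022 -0.0143]
   30 [ 0.0947  0.007  -0.0042]
   18 [ 0.1055  0.0081 -0.0075]
   30 [ 0.114   0.0008 -0.015 ]
   39 [ 0.1244 -0.0029 -0.0152]
   51 [ 0.1349 -0.0038 -0.0106]
   44 [ 0.1446 -0.0021 -0.0139]
 loop 105 [ 0.6029 -0.0177  0.1599] [0.6139 0.0127 0.1742]
```

View pics/h2.png

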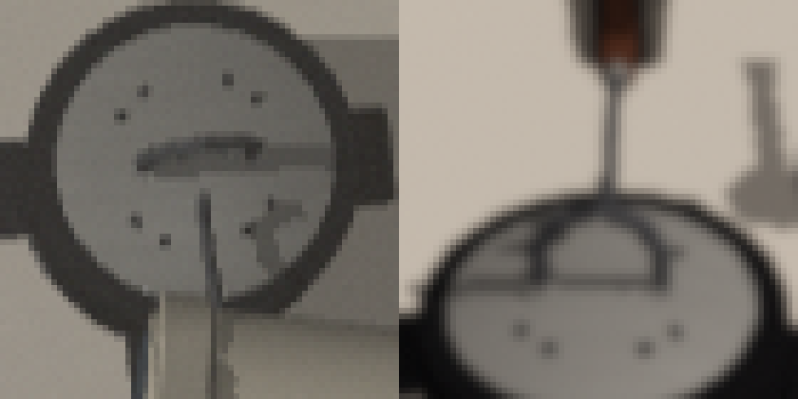

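The hook tip (205,195) lines up with the middle of the loop (200,150). I go through and raise gently.

Emit:
{"method": "move_arm", "body": {"moves": [[[-0.06,0,0],0,0],[[-0.06,0,0],0,0],[[-0.06,0,0],0,0],[[-0.06,0,0],0,0],[[-0.042,0,0],0,0],[[0,0,-0.04],0,0],[[0,0,-0.04],0,0],[[0,0,-0.03],0,0],[[0,0,0],0,0],[[0,0,0],0,0]]}}

```text
t: 14.4
eef_pos: [0.4917, -0.0328, 0.1538]
tcp_rot: [0.0, -0.073, 0.997, -0.0]
contact_force: [-0.1, 0.2, -0.4]
finger_gap: 0.0175
grip_force: 60.0
```

Emit:
{"method": "move_arm", "body": {"moves": [[[0,0,-0.01],0,0],[[0,0,-0.01],0,0],[[0,0,-0.01],0,0],[[0,0,-0.01],0,0],[[0,0,-0.01],0,0],[[0,0,-0.01],0,0],[[0,0,-0.01],0,0],[[0,0,-0.01],0,0],[[0,0,0],0,0],[[0,0,0],0,0]]}}

```text
t: 15.4
eef_pos: [0.4918, -0.0328, 0.1655]
tcp_rot: [0.0, -0.073, 0.997, -0.0]
contact_force: [-0.2, 0.9, -4.2]
finger_gap: 0.0173
grip_force: 60.0
```

```bash
cat > g.py <<'E'
from h import *
import sys
s=sensors.state(); p=s['eef_pos']; q=s['tcp_rot']; M=R.from_quat(q[[1,2,3,0]]).as_matrix()
u=-M[:,0]; l=M[:,1]; up=np.array([0,0,1.]); print(p,s['contact_force'])
for n in ('top','scene'):
    im,d=viewer.capture(n); P=cloud(n,d,np.ones(d.shape,bool)); Q=(P-p)@np.c_[u,l,up]
    # lid plane: dome outer band
    b=Q[((Q>[.03,-.08,-.075])&(Q<[.2,.08,-.035])).all(1)]; c=b[:,:2].mean(0)
    A=np.c_[b[:,:2],np.ones(len(b))]; k=np.linalg.lstsq(A,b[:,2],rcond=None)[0]; 
    print(n,'lid n',len(b),'slope f,l',k[:2].round(3),'centre fl',((b[:,:2].max(0)+b[:,:2].min(0))/2).round(3),c.round(3),'z',np.percentile(b[:,2],[5,50,95]).round(3))
    r=Q[((Q>[.04,-.01,-.01])&(Q<[.15,.01,.035])).all(1)]
    for a in np.arange(.04,.15,.01):
        k=r[(r[:,0]>=a)&(r[:,0]<a+.01)]
        if len(k): print('  ',len(k),k.mean(0).round(4),end='')
    print(); cv2.imwrite(f'pics/{n}{sys.argv[1]}.png',im[:,:,::-1])
E
python3 g.py g1
```

```text
[ 0.49176123 -0.03276517  0.16554568] [-0.17346885  0.86870885 -4.16353422]
top lid n 1275 slope f,l [-0.006  0.001] centre fl [0.125 0.   ] [0.14  0.001] z [-0.057 -0.043 -0.036]
   1 [0.0984 0.0021 0.0115]   7 [0.1048 0.0008 0.0095]   23 [ 1.158e-01 -1.000e-04  1.310e-02]   11 [0.1259 0.0013 0.0106]   7 [0.133  0.0009 0.0168]
scene lid n 1839 slope f,l [-0.124  0.002] centre fl [0.119 0.   ] [ 0.151 -0.005] z [-0.07  -0.052 -0.036]
   19 [0.0454 0.0014 0.0181]   5 [0.0553 0.0002 0.0178]   3 [0.0638 0.0013 0.0182]   6 [0.0739 0.0001 0.0189]   10 [0.085  0.0009 0.0184]   12 [0.0949 0.0002 0.0143]   2 [ 1.019e-01 -1.000e-04  8.400e-03]   25 [0.1172 0.001  0.0134]   5 [ 0.1256 -0.0011  0.0086]   7 [0.1333 0.0006 0.019 ]
```

Emit:
{"method": "move_arm", "body": {"moves": [[[0,0,-0.02],0,0],[[0,0,-0.05],0,0],[[0,0,-0.07],0,0],[[0,0,-0.08],0,0],[[0,0,-0.08],0,0],[[0,0,-0.06],0,0],[[0,0,-0.04],0,0],[[0,0,0],0,0],[[0,0,0],0,0],[[0,0,0],0,0]]}}

```text
t: 16.5
eef_pos: [0.4914, -0.0327, 0.225]
tcp_rot: [-0.0, -0.073, 0.997, 0.0]
contact_force: [-0.4, -0.8, -3.7]
finger_gap: 0.0177
grip_force: 60.0
```

```bash
python3 g.py g2; python3 - <<'E'
from h import *
L=[]
for n in ('top','scene'):
    o=proj(n,[[.6,-.02,.18]])[0].astype(int); a=cv2.imread(f'pics/{n}g2.png')[o[1]-35:o[1]+35,o[0]-35:o[0]+35]; L.append(cv2.resize(a,None,fx=5.7,fy=5.7,interpolation=3))
    im=cv2.imread(f'pics/{n}0.png')[:,:,::-1].astype(int); d=np.load(f'{n}.npy'); m=(im[:,:,0]-im[:,:,2]>30)&(im[:,:,0]>110)
    P=cloud(n,d,m); P=P[((P>[.4,-.4,.004])&(P<[.7,-.1,.02])).all(1)]; print(n,len(P),cv2.minAreaRect((P[:,:2]*1000).astype(np.float32)),P.mean(0))
cv2.imwrite('pics/g2.png',np.hstack(L))
E
```

```text
[ 0.4913632  -0.03273499  0.22500926] [-0.41557131 -0.81202123 -3.68328458]
top lid n 816 slope f,l [-0.007  0.039] centre fl [0.124 0.002] [ 0.14 -0.  ] z [-0.045 -0.039 -0.035]
   4 [0.1045 0.0002 0.0104]   25 [0.1157 0.0005 0.0126]   11 [ 0.1242 -0.0003  0.0113]   6 [0.1332 0.0007 0.0186]
scene lid n 866 slope f,l [-0.004  0.045] centre fl [0.118 0.002] [ 0.136 -0.008] z [-0.045 -0.038 -0.035]
   19 [0.0456 0.0001 0.0191]   8 [0.0552 0.001  0.0176]   4 [ 0.0656 -0.      0.0187]   6 [0.075  0.0004 0.0177]   7 [0.0866 0.0005 0.0165]   12 [ 0.0954 -0.0001  0.0121]   7 [0.1026 0.0011 0.0097]   23 [0.1175 0.0009 0.0107]   5 [ 0.1224 -0.0047  0.0104]   9 [0.135  0.0002 0.0165]
top 1969 ((539.8192138671875, -250.6558837890625), (151.351806640625, 150.802490234375), 86.48395538330078) [ 0.53262494 -0.25824     0.00959626]
scene 1586 ((539.282470703125, -250.39691162109375), (151.5508575439453, 155.2278289794922), 86.52519989013672) [ 0.53758702 -0.25781409  0.00989307]
```

View pics/g2.png

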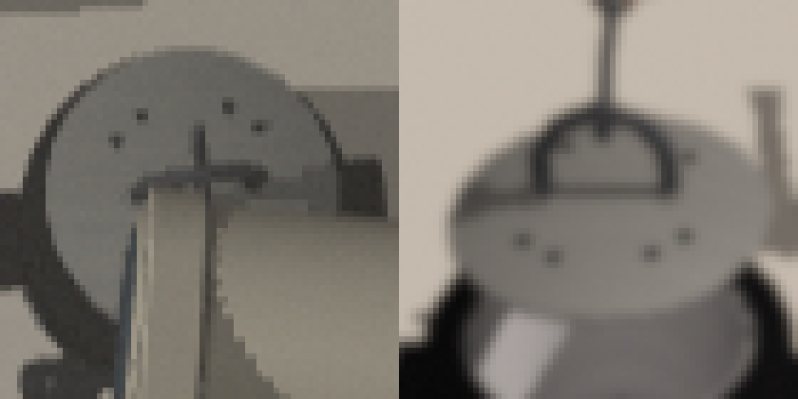

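The lid hangs level and clear of the popper, with the coaster centred at (0.5395, -0.2505). Now I carry it across.

Emit:
{"method": "move_arm", "body": {"moves": [[[0.01,-0.023,0],0,0],[[0.021,-0.046,0],0,0],[[0.031,-0.068,0],0,0],[[0.041,-0.091,0],0,0],[[0.052,-0.114,0],0,0],[[0.052,-0.114,0],0,0],[[0.052,-0.114,0],0,0],[[0.052,-0.114,0],0,0],[[0.052,-0.114,0],0,0],[[0.052,-0.114,0],0,0]]}}

```text
t: 17.6
eef_pos: [0.4494, -0.1787, 0.2256]
tcp_rot: [0.0, -0.073, 0.997, -0.0]
contact_force: [0.1, -0.1, -4.5]
finger_gap: 0.0173
grip_force: 60.0
```

Emit:
{"method": "move_arm", "body": {"moves": [[[0.052,-0.114,0],0,0],[[0.052,-0.114,0],0,0],[[0.052,-0.114,0],0,0],[[0.041,-0.091,0],0,0],[[0.031,-0.068,0],0,0],[[0.021,-0.046,0],0,0],[[0.01,-0.023,0],0,0],[[0,0,0],0,0],[[0,0,0],0,0],[[0,0,0],0,0]]}}

```text
t: 18.6
eef_pos: [0.4244, -0.267, 0.2255]
tcp_rot: [0.0, -0.074, 0.997, 0.0]
contact_force: [-0.7, -0.1, -4.0]
finger_gap: 0.0176
grip_force: 60.0
```

```bash
python3 g.py g3; python3 - <<'E'
from h import *
L=[]
for n in ('top','scene'):
    o=proj(n,[[.54,-.25,.15]])[0].astype(int); a=cv2.imread(f'pics/{n}g3.png')[o[1]-35:o[1]+35,o[0]-35:o[0]+35]; L.append(cv2.resize(a,None,fx=5.7,fy=5.7,interpolation=3))
cv2.imwrite('pics/g3.png',np.hstack(L))
E
```

```text
[ 0.4243903  -0.26697199  0.22552194] [-0.67055584 -0.08805579 -3.99539748]
top lid n 1227 slope f,l [0.001 0.043] centre fl [0.117 0.003] [ 0.117 -0.004] z [-0.045 -0.039 -0.035]
   19 [0.0442 0.0012 0.0213]   11 [0.0543 0.0008 0.019 ]   9 [0.0652 0.0005 0.0188]   10 [0.0745 0.0003 0.0183]   11 [0.0856 0.0004 0.0183]   9 [0.0954 0.0005 0.0151]   8 [0.1045 0.0006 0.0079]   23 [0.1156 0.0011 0.0127]   11 [0.1243 0.0004 0.011 ]   8 [0.1325 0.0009 0.0186]
scene lid n 863 slope f,l [-0.011  0.05 ] centre fl [0.117 0.002] [ 0.133 -0.   ] z [-0.045 -0.039 -0.035]
   21 [0.0443 0.002  0.0186]   4 [0.0557 0.0017 0.0186]   5 [0.0655 0.0019 0.0186]   5 [0.0723 0.0009 0.0165]   7 [0.085  0.0016 0.0176]   8 [0.0948 0.0017 0.0132]   5 [0.1022 0.0015 0.0087]   23 [0.1173 0.001  0.0109]   9 [0.1246 0.0016 0.0072]   7 [0.1332 0.0014 0.0165]
```

View pics/g3.png

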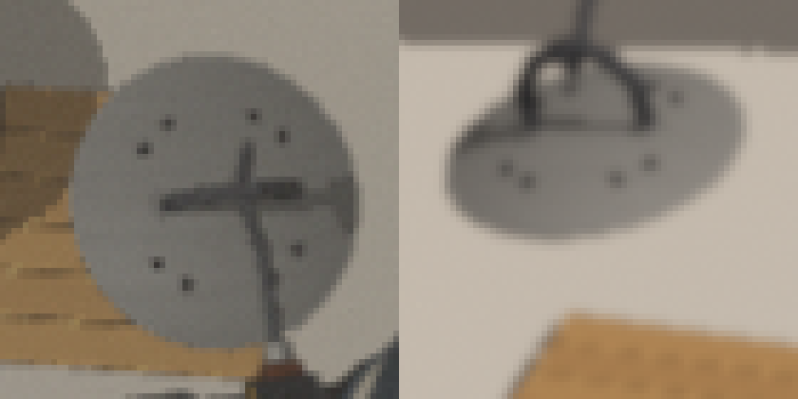

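Emit:
{"method": "move_arm", "body": {"moves": [[[0,-0.013,0.03],0,0],[[0,0,0.08],0,0],[[0,0,0.12],0,0],[[0,0,0.14],0,0],[[0,0,0.15],0,0],[[0,0,0.15],0,0],[[0,0,0.12],0,0],[[0,0,0.08],0,0],[[0,0,0.05],0,0],[[0,0,0.02],0,0]]}}

```text
t: 19.7
eef_pos: [0.4243, -0.2692, 0.0838]
tcp_rot: [-0.0, -0.073, 0.997, 0.0]
contact_force: [0.3, -0.0, -3.7]
finger_gap: 0.0176
grip_force: 60.0
```

Emit:
{"method": "move_arm", "body": {"moves": [[[0,0,0.015],0,0],[[0,0,0.015],0,0],[[0,0,0.015],0,0],[[0,0,0.015],0,0],[[0,0,0.015],0,0],[[0,0,0.015],0,0],[[0,0,0.015],0,0],[[0,0,0.015],0,0],[[0,0,0.015],0,0],[[0,0,0.015],0,0]]}}

```text
t: 20.7
eef_pos: [0.4245, -0.2694, 0.0619]
tcp_rot: [-0.0, -0.073, 0.997, -0.0]
contact_force: [0.2, -0.2, -4.2]
finger_gap: 0.0176
grip_force: 60.0
```

```bash
python3 g.py g4
```

```text
[ 0.42454204 -0.26937734  0.06185254] [ 0.17268293 -0.16632355 -4.15185664]
top lid n 2152 slope f,l [ 0.002 -0.015] centre fl [0.115 0.   ] [0.118 0.006] z [-0.064 -0.048 -0.036]
   17 [0.0448 0.0012 0.0198]   6 [0.0552 0.0021 0.0224]   8 [0.065  0.0003 0.0183]   7 [0.0749 0.0013 0.0187]   7 [0.0848 0.0002 0.0186]   9 [0.0952 0.001  0.0144]   7 [0.1059 0.0012 0.0082]   19 [1.159e-01 1.000e-04 1.230e-02]   8 [ 0.1247 -0.      0.0103]   5 [0.1337 0.001  0.0199]
scene lid n 1734 slope f,l [-0.057 -0.008] centre fl [0.115 0.   ] [0.143 0.006] z [-0.063 -0.051 -0.036]
   17 [0.0446 0.0006 0.0183]   5 [ 0.0542 -0.0005  0.0172]   6 [ 0.065  -0.0006  0.0169]   3 [ 0.0764 -0.0005  0.019 ]   5 [ 0.0847 -0.0001  0.0183]   11 [ 0.0946 -0.0008  0.0138]   2 [ 0.1037 -0.0007  0.0097]   23 [0.1162 0.001  0.0119]   4 [ 0.1261 -0.0008  0.0072]   5 [ 0.1337 -0.0007  0.0197]
```

Nearly touching. I go on slowly through contact and then lower the hook further.

Emit:
{"method": "move_arm", "body": {"moves": [[[0,0,0.01],0,0],[[0,0,0.01],0,0],[[0,0,0.01],0,0],[[0,0,0.01],0,0],[[0,0,0.015],0,0],[[0,0,0.015],0,0],[[0,0,0.02],0,0],[[0,0,0.02],0,0],[[0,0,0],0,0],[[0,0,0],0,0]]}}

```text
t: 21.8
eef_pos: [0.4245, -0.2693, 0.0454]
tcp_rot: [-0.0, -0.073, 0.997, 0.0]
contact_force: [0.2, 0.3, -1.1]
finger_gap: 0.0174
grip_force: 60.0
```

Emit:
{"method": "move_arm", "body": {"moves": [[[0,0,0.02],0,0],[[0,0,0.02],0,0],[[0,0,0],0,0],[[0,0,0],0,0],[[0.02,0,0],0,0],[[0.03,0,0],0,0],[[0.03,0,0],0,0],[[0.03,0,0],0,0],[[0,0,0],0,0],[[0,0,0],0,0]]}}

```text
t: 22.8
eef_pos: [0.4081, -0.2719, 0.0396]
tcp_rot: [0.0, -0.073, 0.997, -0.0]
contact_force: [0.9, -1.4, -1.5]
finger_gap: 0.0175
grip_force: 60.0
```

```bash
cat > v.py <<'E'
from h import *
import sys
s=sensors.state(); print(s['eef_pos'],s['contact_force'])
L=[]
for n in ('top','scene'):
    im,d=viewer.capture(n); P=cloud(n,d,np.ones(d.shape,bool))
    b=P[((P>[.43,-.34,.016])&(P<[.64,-.16,.04])).all(1)]
    lp=P[((P>[.43,-.34,.055])&(P<[.64,-.16,.085])).all(1)]
    print(n,'lid rect',cv2.minEnclosingCircle((b[:,:2]*1000).astype(np.float32)),'loop',len(lp),lp.mean(0).round(4),lp.max(0).round(4))
    o=proj(n,[[.53,-.25,.05]])[0].astype(int); a=im[o[1]-35:o[1]+35,o[0]-35:o[0]+35,::-1]; L.append(cv2.resize(a,None,fx=5.7,fy=5.7,interpolation=3))
cv2.imwrite(f'pics/{sys.argv[1]}.png',np.hstack(L))
E
python3 v.py v1
```

```text
[ 0.40810309 -0.27190185  0.03962667] [ 0.91821758 -1.38377799 -1.5420451 ]
top lid rect ((536.3277587890625, -244.35638427734375), 78.71215057373047) loop 108 [ 0.4961 -0.2566  0.0649] [ 0.5447 -0.2258  0.0803]
scene lid rect ((538.6541748046875, -252.56251525878906), 70.66923522949219) loop 129 [ 0.4984 -0.2575  0.0641] [ 0.5481 -0.2252  0.0779]
```

View pics/v1.png

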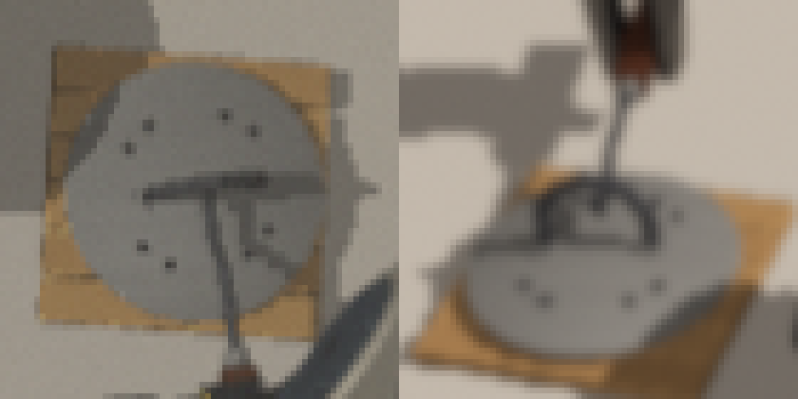

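The lid sits in the middle of the coaster and the hook tip is just under the wire. I keep backing out.

Emit:
{"method": "move_arm", "body": {"moves": [[[0.03,0,0],0,0],[[0.03,0,0],0,0],[[0.04,0,0],0,0],[[0.05,0,0],0,0],[[0.07,0,0],0,0],[[0.08,0,0],0,0],[[0.08,0,0],0,0],[[0.08,0,0],0,0],[[0,0,-0.1],0,0],[[0,0,-0.2],0,0]]}}

```text
t: 23.9
eef_pos: [0.3375, -0.2809, 0.0835]
tcp_rot: [-0.002, -0.073, 0.997, 0.002]
contact_force: [-0.3, 0.1, -1.3]
finger_gap: 0.0173
grip_force: 60.0
```

```bash
python3 v.py v2; python3 g.py g5 | grep -v lid; rm -f x; python3 -c "
from h import *
print(sensors.state()['joint_positions'].round(3))"
```

```text
[ 0.33753723 -0.28093484  0.08353224] [-0.26792767  0.11480017 -1.31495537]
top lid rect ((535.3643798828125, -244.75271606445312), 78.99949645996094) loop 49 [ 0.5377 -0.2503  0.0689] [ 0.5456 -0.2256  0.0842]
scene lid rect ((538.8159790039062, -252.0945281982422), 71.32206726074219) loop 61 [ 0.5399 -0.2515  0.0673] [ 0.5498 -0.226   0.0765]
[ 0.34078221 -0.28340332  0.08701615] [-0.25549364 -0.16619934 -2.10529672]
   14 [0.0442 0.0012 0.0221]   9 [0.0552 0.0005 0.02  ]   6 [0.0649 0.0004 0.0188]   10 [0.0748 0.0004 0.019 ]   6 [0.0848 0.0007 0.0203]   10 [0.0948 0.0008 0.0155]   6 [0.1048 0.0007 0.01  ]   9 [0.1144 0.0011 0.0076]   6 [0.1249 0.0008 0.0107]   6 [0.1327 0.0011 0.0202]
   18 [0.0446 0.0014 0.0178]   3 [0.0559 0.0009 0.0174]   5 [0.066  0.0006 0.0164]   3 [0.0771 0.0008 0.0172]   3 [0.0851 0.0003 0.0167]   10 [0.0948 0.0005 0.0123]   5 [ 0.1052 -0.0005  0.0058]   4 [0.1172 0.0016 0.0062]   3 [0.1281 0.0013 0.0063]   5 [0.1337 0.     0.0158]
[-0.697  0.256  2.128  0.     0.756 -2.414]
```

Emit:
{"method": "move_arm", "body": {"moves": [[[0,0,-0.2],0,0],[[0,0,-0.3],0,0],[[0,0,-0.3],0,0],[[0,0,-0.3],0,0],[[0,0,0],-0.9,0],[[0,0,0],-0.89,0],[[-0.06,0.08,0],0,0],[[-0.11,0.16,0],0,0],[[-0.185,0.26,0],0,0],[[-0.185,0.26,0],0,0]]}}

```text
t: 25.1
eef_pos: [0.3845, -0.1483, 0.2481]
tcp_rot: [-0.001, -0.143, 0.99, 0.0]
contact_force: [0.9, 0.3, -0.6]
finger_gap: 0.0175
grip_force: 60.0
```

Emit:
{"method": "move_arm", "body": {"moves": [[[-0.185,0.26,0],0,0],[[-0.185,0.26,0],0,0],[[-0.185,0.26,0],0,0],[[-0.185,0.26,0],0,0],[[-0.185,0.26,0],0,0],[[-0.185,0.26,0],0,0],[[-0.185,0.26,0],0,0],[[-0.185,0.26,0],0,0],[[-0.11,0.15,0],0,0],[[0,0,0],0,0]]}}

```text
t: 26.1
eef_pos: [0.5183, 0.2421, 0.2473]
tcp_rot: [-0.001, -0.146, 0.989, 0.0]
contact_force: [-0.7, -0.3, -0.6]
finger_gap: 0.0178
grip_force: 60.0
```

```bash
cat > r.py <<'E'
from h import *
from w import handle
s=sensors.state(); p=s['eef_pos']; q=s['tcp_rot']; M=R.from_quat(q[[1,2,3,0]]).as_matrix(); u=-M[:,0]; l=M[:,1]
D=np.array([.5344,.2902,.0145])-p; print(p,'head',np.arctan2(u[1],u[0]),'units x,y,z',-D@u/.15,D@l/.15,-D[2]/.15)
for n in ('top','scene'):
    im,d=viewer.capture(n); P=cloud(n,d,np.ones(d.shape,bool))
    Q=(P-p)@np.c_[u,l,[0,0,1]]; k=Q[((Q>[.04,-.012,.01])&(Q<[.084,.012,.03])).all(1)]; print(n,'rod straight',len(k),k.mean(0).round(4))
E
python3 r.py
```

```text
[0.51826201 0.24212353 0.24728871] head 0.2927936043820821 units x,y,z -0.1980800167688025 0.27509772732953375 1.5519247506405376
top rod straight 0 [nan nan nan]
scene rod straight 48 [ 0.058  -0.0043  0.0183]r.py:7: RuntimeWarning: Mean of empty slice.
  Q=(P-p)@np.c_[u,l,[0,0,1]]; k=Q[((Q>[.04,-.012,.01])&(Q<[.084,.012,.03])).all(1)]; print(n,'rod straight',len(k),k.mean(0).round(4))
  ret = um.true_divide(
```

Emit:
{"method": "move_arm", "body": {"moves": [[[-0.1,0.14,0],0,0],[[-0.098,0.135,0],0,0],[[0,0,0.15],0,0],[[0,0,0.3],0,0],[[0,0,0.3],0,0],[[0,0,0.3],0,0],[[0,0,0.2],0,0],[[0,0,0.05],0,0],[[0,0,0],0,0],[[0,0,0],0,0]]}}

```text
t: 27.2
eef_pos: [0.5356, 0.2871, 0.0561]
tcp_rot: [0.001, -0.144, 0.99, 0.0]
contact_force: [1.1, 0.5, -1.1]
finger_gap: 0.0178
grip_force: 60.0
```

```bash
python3 r.py 2>/dev/null
```

```text
[0.53563796 0.28714337 0.0560798 ] head 0.2891815621605932 units x,y,z 0.002626055892589088 0.021796126256982407 0.27719865802191124
top rod straight 0 [nan nan nan]
scene rod straight 44 [ 0.057  -0.0017  0.0202]
```

Emit:
{"method": "move_arm", "body": {"moves": [[[0,0.022,0],0,0],[[0,0,0],0,0],[[0,0,0.06],0,0],[[0,0,0.06],0,0],[[0,0,0.05],0,0],[[0,0,0.04],0,0],[[0,0,0.03],0,0],[[0,0,0.02],0,0],[[0,0,0.012],0,0],[[0,0,0],0,0]]}}

```text
t: 28.3
eef_pos: [0.5335, 0.2903, 0.0145]
tcp_rot: [-0.0, -0.144, 0.99, -0.0]
contact_force: [-4.3, -1.5, 8.6]
finger_gap: 0.0174
grip_force: 60.0
```

Emit:
{"method": "move_arm", "body": {"moves": [[[0,0,0.005],0,0],[[0,0,0],0,0],[[0,0,0],0,0],[[0,0,0],0,60],[[0,0,0],0,60],[[0,0,0],0,60],[[0,0,0],0,60],[[0,0,0],0,60],[[0,0,0],0,60],[[0,0,0],0,60]]}}

```text
t: 29.3
eef_pos: [0.5337, 0.2904, 0.0129]
tcp_rot: [-0.0, -0.144, 0.99, -0.0]
contact_force: [0.8, -0.5, -0.1]
finger_gap: 0.06
grip_force: 0.0
```

Emit:
{"method": "move_arm", "body": {"moves": [[[0,0,-0.05],0,60],[[0,0,-0.15],0,60],[[0,0,-0.25],0,60],[[0,0,-0.3],0,60],[[0,0,-0.3],0,60],[[0,0,-0.3],0,60],[[0.3,0,0],0,60],[[0.3,0,0],0,60],[[0.3,0,0],0,60],[[0,0,0],0,60]]}}

```text
t: 30.3
eef_pos: [0.3992, 0.2497, 0.2155]
tcp_rot: [-0.002, -0.145, 0.989, -0.001]
contact_force: [0.1, -0.9, 0.7]
finger_gap: 0.0602
grip_force: 0.0
```

```bash
python3 - <<'E'
from h import *
from w import handle
for n in ('top','scene'):
    im,d=viewer.capture(n); P=handle(n,d,im); 
    if len(P): print(n,len(P),cv2.minAreaRect((P[:,:2]*1000).astype(np.float32)),np.median(P,0).round(4))
    A=cloud(n,d,np.ones(d.shape,bool)); t=A[((A>[.45,-.07,.072])&(A<[.51,.02,.095])).all(1)]; print('tip',t.mean(0).round(4))
    b=A[((A>[.43,-.34,.016])&(A<[.64,-.16,.04])).all(1)]; print('lid',cv2.minEnclosingCircle((b[:,:2]*1000).astype(np.float32)))
    cv2.imwrite(f'pics/{n}end.png',im[:,:,::-1])
a=cv2.imread('pics/topend.png')[90:315,140:460]; cv2.imwrite('pics/end.png',cv2.resize(a,None,fx=2.5,fy=2.5,interpolation=3))
E
```

```text
top 165 ((517.67919921875, 287.4883728027344), (105.87568664550781, 15.637718200683594), 16.387556076049805) [0.5176 0.2865 0.0417]
tip [ 0.4855 -0.0392  0.0837]
lid ((549.407958984375, -252.1126251220703), 89.0190658569336)
scene 169 ((519.477294921875, 283.9689636230469), (106.03169250488281, 17.802534103393555), 16.800783157348633) [0.524  0.2847 0.0415]
tip [ 0.4853 -0.0405  0.0849]
lid ((539.408935546875, -252.887939453125), 71.00050354003906)
```

View pics/end.png

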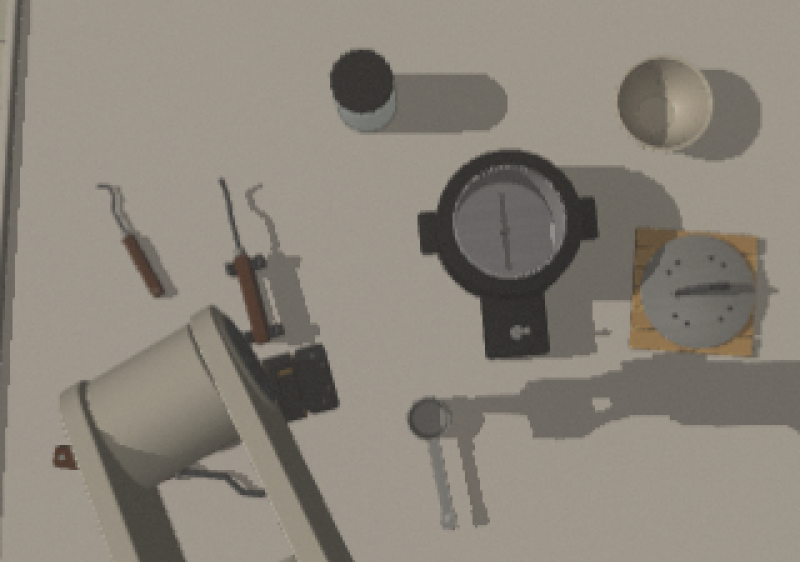

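The lifter is back in its rest at crop (250,300), the lid is on the coaster at (700,292), the toggle is OFF at (520,332), and the bystanders haven't moved. I'm handing the job in.

```bash
python3 -c "
from plant import workorder; print(workorder.sign_off())"
```

```text
the job is handed in; nothing more can be done
None
```

I handed the job in at about 30 s: the popper is off, the lid is on the middle of the coaster, the lifter is back in its rest, and the bowl, jar and scoop look unmoved in the last picture. The sign-off gave no verdict.

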